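# Roll the rolling pin back onto its parking band

### The job

The rolling pin has been left at the near side of the pastry mat, where it could roll off the worktop. With your fingertips on the top of its barrel, roll it away from you across the mat until it comes to rest lying along the blue band, its centre line over the band, and take your hand away. Only roll it from above: do not shove it from the side, pinch it or lift it, and leave the mug, the salt shaker and the tomato alone.

Things in the scene. Friction and masses are not known exactly. Their poses are not given: they have to be found in the camera images.
- rolling_pin: Wooden rolling pin, 0.35 kg: pale barrel 56 mm thick, 180 mm long, dark handles up to 27 mm thick, 312 mm overall. Origin at its centre, 32 mm above the worktop (top of barrel: 60 mm). y runs along the pin; x and z turn as it rolls, z up at the start. Starts 50 to 175 mm nearer than the band, about parallel. A fingertip rolling it from the top goes twice as far as the pin; it hardly coasts after a slow push.
- pastry_mat: Grey pastry mat, fixed, 240 mm (its x, pointing away from the robot, turned up to 0.25 rad) by 340 mm (its y), 4 mm thick, with a thin pale ruled border. A blue band lies across it. Origin at the centre of its underside, on the worktop; z up.
- blue_band: Blue marker band lying flat across the mat, parallel to the mat's y: 24 mm wide (its x, pointing away from the robot), 290 mm long (its y), too thin to feel. Where it lies on the mat differs each time. Fixed. Origin at its centre, 4 mm above the worktop; z up.
- mug: White mug, 82 x 112 mm, 94 mm tall, standing loose beyond the left part of the mat. Origin at the centre of its underside.
- salt_shaker: Glass salt shaker with grey cap, 44 mm across, 90 mm tall, standing loose to the right of the mat near the worktop's front edge. Origin at the centre of its underside.
- tomato: Red tomato, 62 mm across, 61 mm tall, lying loose beyond the mat. Origin at its underside.

How it is judged (in metres and radians):
On the way:
1. the rolling pin has been rolled about its own axis by more than a fifth of a turn (1.2 rad) (angle between rolling_pin's own z axis and vertical above 1.2 rad).
At the end, for the whole second after the job is handed in: The rolling pin lies at rest on the mat with its centre within 12 mm of the band's centre line and within 60 mm of the band's middle along it, parallel to the band within 0.14 rad (x of rolling_pin in the frame of blue_band between -0.012 and 0.012 m and y of rolling_pin in the frame of blue_band between -0.06 and 0.06 m and angle between the y axis of rolling_pin and the y axis of blue_band, either way round below 0.14 rad and height (world z) of rolling_pin between 0.029 and 0.035 m and linear speed of rolling_pin below 0.01 m/s and angular speed of rolling_pin below 0.3 rad/s); the robot touches nothing.
It fails at once if the fingers touch the pin low down (grasp point under 55 mm above the worktop): shoved from the side or pinched, not rolled from the top (contact force between the fingers and rolling_pin above 0.5 N and height (world z) of the grasp point below 0.055 m).
It fails at once if the rolling pin is lifted more than 10 mm off the mat (height (world z) of rolling_pin above 0.042 m).
It fails at once if the mug is moved more than 20 mm (distance of mug from where it was at the start of the episode above 0.02 m).
It fails at once if the salt shaker is moved more than 20 mm (distance of salt_shaker from where it was at the start of the episode above 0.02 m).
It fails at once if the tomato is moved more than 20 mm (distance of tomato from where it was at the start of the episode above 0.02 m).
It also fails if it takes over 56 s, if anything falls off the work surface, if the arm or the gripper's body presses on something with over 40 N, if the wrist force passes 120 N, or if a joint passes its speed limit or range.

### The arm

A 7-joint arm with a two-finger parallel gripper is mounted at the origin on a cart in front of the work surface, level with it; the furniture and walls round the work are solid. World frame = base frame: x ahead of the robot, y to its left, z up, the work surface at z = 0. Lengths are in m, angles in degrees, forces in N, time in s.
With the tool pointing down it reaches from about 0.425 to 0.875 m from the base axis. Payload 4.7 kg.
Tool frame: the origin (TCP) lies midway between the tips of the shut fingers; the grasp point (between the pads) lies 19 mm behind it; z points along the fingers, y is the direction in which the jaws open and shut (so a half turn about z gives the same grasp; the last joint's range is limited). The gripper opens to 87 mm and grips with 3 to 60 N. Pads are 19 mm wide; open, the fingers measure 117 mm over their backs; the gripper's body (75 mm by 190 mm) begins 51 mm behind the grasp point.
Start: joints at [74.548, 18.392, -4.016, 83.108, 1.295, 78.541, -3.26], TCP at [0.182, -0.624, 0.197] pointing down, gripper open.
Joint ranges: [-163.93, 163.93], [-17.29, 119.83], [-79.2, 71.16], [3.27, 140.29], [-89.18, 269.18], [5.43, 117.66], [-154.24, 154.24]. Speed limits (degrees/s): [147.25, 147.25, 180, 180, 180, 180, 180].

### API

Orientations are given as [roll, pitch, yaw] about the fixed x, y, z axes, in that order (R = Rz(yaw) Ry(pitch) Rx(roll)).
In Python, from cell import env gives the robot as it stands.
- The arm moves only by the tool apply_moves, never from a script. Its argument "targets" is a list of rows, each a list of 2 entries, a list of its own where there are three numbers: the shift along the world's x, y, z in mm, then the turn, a rotation vector about the world's x, y, z in rad. A call has 1 to 8 rows; each row is the pose to reach, as a shift and turn from the pose commanded when the call began; what a row does not reach only later rows make up. A row lasts 1/10 s, in which the tool goes at most 50 mm and 8.59 degrees, less where a joint would pass 70% of its speed; a pose out of reach is approached as far as the arm can. A call with a gripper value outside its range is refused whole. "hand" is the finger opening in mm, from 0 to 87, set as the call begins (left out, the last holds). The fingers move at their own pace and stop on an object; "squeeze" is the grip in N (left out, the last holds). Time passes only in rows, so rows that repeat a pose let the fingers close. It gives the time, the measured TCP pose, the force and the opening at its end, in the units of the state.
- env.get_obs(): the state, without advancing time (a new reading comes with each control period).
- env.read_camera(name): name is "scene" or "top"; returns a dict with "image" (384x512x3 uint8, red, green, blue), "camera_matrix" (3x3 intrinsics, pixels), "camera_from_world" (4x4, takes a point from world to camera coordinates). Camera axes: x right, y down, z forward; pixel columns grow to the right and rows downward; lengths in m; the calibration is good to about 2 mm. A picture is of the moment at which its call begins. There is no depth.
- env.sign_off(): hands the job in, once; it reports no verdict.
Trained networks look in a picture, given as the dict that the camera call returned (one of the last four; its "shot" number tells which), for a name from the list of things; names that differ only in an ending like _2 or _b are one class to them, and where a whole thing is asked for, a point or a joint stands for the part that bears it (a point fixed in the world has none). Each returns a list of dicts, best first, with "conf" (0 to 1); they miss things now and then, are a little off and sometimes report something else, mostly with a low value. They report only what shows in the picture. A call takes as long as a camera call.
- env.regions_of(picture, target): "region" (384x512 bool, what is visible of it) and "rect" ([left, top, right, bottom] in pixels, round what is visible of it).
The state is a dict: "time_s": time; "qpos": joint angles; "joint_velocities": joint speeds; "effort": joint torques, N m; "tool_pos": TCP position; "tool_rot": TCP orientation; "force": force on the tool from outside, world axes, zero at the start; "wrist_torque": the same for the moment, N m; "grip_width": finger opening in m.
Only numpy, scipy, OpenCV 4.12 (cv2) and the standard library are available. Lean on these libraries where they do the work, as an engineer would, in place of code of your own. Each camera call takes 0.05 s, during which the arm holds its last target. There are 200 camera calls.

## Working session

There is one attempt and no reset: what is moved stays moved. The work goes in short steps, Python scripts to look and compute and a tool call to move; the robot and the scene stay as the last step left them, time stands still between calls to the robot, and variables do not carry over. Pictures are saved under pics/ and viewed, about 8 in all and at most 12, crops included, and the job is handed in when it is done.

Besides the shell and the picture viewer there is one more tool, called after "Request:" by a JSON object that holds its "fn" and its "kwargs", one argument or row to a line. apply_moves: Moves the arm, as the interface text tells. Its arguments: {"type":"object","properties":{"targets":{"type":"array","items":{"type":"array"}},"hand":{"type":"number"},"squeeze":{"type":"number"}},"required":["targets"]}

```bash
mkdir -p pics; cat > h.py <<'E'
import numpy as np, cv2
from cell import env
def ray(p,uv,z):
    K=p["camera_matrix"];T=p["camera_from_world"];R=T[:3,:3];c=-R.T@T[:3,3]
    uv=np.atleast_2d(uv).astype(float)
    d=(R.T@np.linalg.inv(K)@np.c_[uv,np.ones(len(uv))].T).T
    return c+d*((z-c[2])/d[:,2])[:,None]
def line(P):
    c=cv2.minAreaRect((P[:,:2]*1000).astype(np.float32))
    b=cv2.boxPoints(c);e=[b[1]-b[0],b[2]-b[1]]
    L=max(e,key=np.linalg.norm);L=L if L[1]>0 else -L
    return np.round(c[0],1),np.round(c[1],1),round(float(np.degrees(np.arctan2(-L[0],L[1]))),2)
def look(cam,name=None,things=("rolling_pin","blue_band")):
    p=env.read_camera(cam)
    if name: cv2.imwrite(f"pics/{name}.png",p["image"][:,:,::-1])
    T=p["camera_from_world"];print(cam,"campos",-T[:3,:3].T@T[:3,3])
    for t in things:
        r=env.regions_of(p,t)
        for q in r[:1]:
            v,u=np.nonzero(q["region"]);z={"rolling_pin":.032,"blue_band":.004,"pastry_mat":.004}.get(t,.03)
            print(t,round(q["conf"],2),q["rect"],len(u),line(ray(p,np.c_[u,v],z)))
        if not r: print(t,"none")
    return p
E
python3 - <<'E'
from h import *
look("top","t1",("rolling_pin","blue_band","pastry_mat","mug","salt_shaker","tomato"))
look("scene","s1")
o=env.get_obs();print(o)
E
```

```text
top campos [ 0.43151922 -0.05586444  0.99101312]
rolling_pin 0.91 [156.8, 224.9, 284.9, 264.3] 2515 (array([488.6,  24.1]), array([ 58.2, 299.3]), 11.4)
blue_band 0.96 [162.8, 199.1, 282.8, 228.7] 1248 (array([566.1,  21.5]), array([ 27.4, 286.6]), 9.03)
pastry_mat 0.75 [146.2, 156.7, 303.4, 276.2] 10604 (array([561.5,  21.2]), array([242.2, 341.2]), 8.69)
mug 0.72 [132.7, 99.3, 184.5, 143.2] 1463 (array([797.8, 182.6]), array([124.4,  85.4]), -48.42)
salt_shaker 0.61 [358.5, 252.5, 380.5, 271.6] 380 (array([ 445. , -313.4]), array([52.7, 40.2]), -1.2)
tomato 0.73 [218.3, 107.6, 242.1, 131.7] 486 (array([794.3,   2. ]), array([60.1, 59.4]), -44.82)
scene campos [-0.06029823  0.35736659  0.95998581]
rolling_pin 0.75 [202.9, 212.5, 292.9, 288.3] 1909 (array([488.1,  24.5]), array([ 62.1, 297.4]), 11.93)
blue_band 0.56 [189.9, 204.1, 272.7, 265.3] 759 (array([565.8,  24.5]), array([ 24.6, 287.1]), 8.93)
{'time_s': 0.5, 'qpos': array([74.54713456, 18.39335219, -4.01592551, 83.11003265,  1.29598678,
       78.54087029, -3.26293586]), 'joint_velocities': array([ 0.04443105, -0.0623486 , -0.03882013, -0.03221957, -0.02377859,
       -0.09975258,  0.092946  ]), 'effort': array([-4.90571838e-04, -4.90607357e+01, -4.02896460e-01, -3.12463582e+01,
       -6.35151425e-02,  3.46440857e-02,  7.04510489e-05]), 'tool_pos': array([ 0.1819678 , -0.62401006,  0.19714853]), 'tool_rot': array([1.79999064e+02, 3.85874990e-03, 1.62588111e+01]), 'force': array([-0.07330701,  0.35172713,  0.20327251]), 'wrist_torque': array([ 0.0146488 , -0.03496123, -0.02043099]), 'grip_width': 0.08680832315683737}
```

View pics/t1.png

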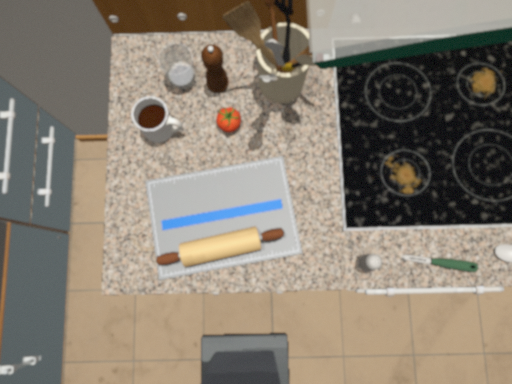

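View pics/s1.png

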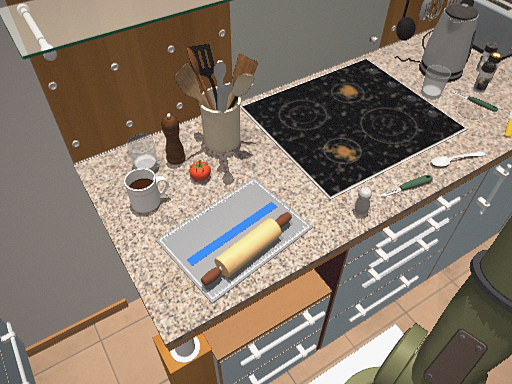

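Two pictures viewed so far. In the top view the pin is at about (220, 247) px and the band at (222, 214). The mug (152, 118), tomato (229, 120) and salt shaker (370, 262) are clear of the path. Both cameras agree: the pin needs to go about 76 mm along its normal, with yaw about 11.5° against 9° for the band. The fingertip pad is about 19 mm wide, so I'll roll in several strokes, with the fingers spread along the barrel.

Request:
{"fn": "apply_moves", "kwargs": {
  "targets": [
    [[300,280,0],[0,0,-0.083]],
    [[300,280,0],[0,0,-0.083]],
    [[300,280,0],[0,0,-0.083]],
    [[300,280,0],[0,0,-0.083]],
    [[300,280,0],[0,0,-0.083]],
    [[300,280,0],[0,0,-0.083]],
    [[300,280,0],[0,0,-0.083]],
    [[300,280,0],[0,0,-0.083]]
  ],
  "hand": 80
}}

```text
time_s: 1.3
tool_pos: [0.4757, -0.3497, 0.1976]
tool_rot: [179.9, -0.0, 11.5]
force: [-0.2, -0.7, 0.8]
grip_width: 0.0799
```

Request:
{"fn": "apply_moves", "kwargs": {
  "targets": [
    [[5,372,0],[0,0,0]],
    [[5,372,0],[0,0,0]],
    [[5,372,0],[0,0,0]],
    [[5,372,0],[0,0,0]],
    [[5,372,0],[0,0,0]],
    [[5,372,0],[0,0,0]],
    [[5,372,0],[0,0,0]],
    [[5,372,-20],[0,0,0]]
  ]
}}

```text
time_s: 2.1
tool_pos: [0.4812, 0.0267, 0.18]
tool_rot: [179.9, -0.4, 11.9]
force: [1.4, 0.2, -0.0]
grip_width: 0.0801
```

Request:
{"fn": "apply_moves", "kwargs": {
  "targets": [
    [[0,0,-40],[0,0,0]],
    [[0,0,-80],[0,0,0]],
    [[0,0,-95],[0,0,0]],
    [[0,0,-105],[0,0,0]],
    [[0,0,-105],[0,0,0]]
  ]
}}

```text
time_s: 2.6
tool_pos: [0.4788, 0.0209, 0.0714]
tool_rot: [-180.0, 0.1, 11.5]
force: [0.5, -0.1, 0.2]
grip_width: 0.0799
```

Request:
{"fn": "apply_moves", "kwargs": {
  "targets": [
    [[2,1,-5],[0,0,0]],
    [[2,1,-8],[0,0,0]],
    [[2,1,-10],[0,0,0]],
    [[2,1,-11],[0,0,0]],
    [[2,1,-12],[0,0,0]],
    [[2,1,-12],[0,0,0]]
  ]
}}

```text
time_s: 3.2
tool_pos: [0.4814, 0.0219, 0.0602]
tool_rot: [180.0, -0.0, 11.5]
force: [-0.5, 0.5, 0.1]
grip_width: 0.0805
```

Request:
{"fn": "apply_moves", "kwargs": {
  "targets": [
    [[0,0,-1],[0,0,0]],
    [[0,0,-2],[0,0,0]],
    [[0,0,-2],[0,0,0]]
  ]
}}

```text
time_s: 3.5
tool_pos: [0.4813, 0.0219, 0.058]
tool_rot: [180.0, 0.0, 11.5]
force: [-0.3, -0.3, 0.4]
grip_width: 0.0799
```

Request:
{"fn": "apply_moves", "kwargs": {
  "targets": [
    [[0,0,-1],[0,0,0]],
    [[0,0,-2],[0,0,0]],
    [[0,0,-2],[0,0,0]]
  ]
}}

```text
time_s: 3.8
tool_pos: [0.4813, 0.0219, 0.056]
tool_rot: [180.0, 0.0, 11.5]
force: [-0.6, 0.3, -0.7]
grip_width: 0.0801
```

```bash
python3 - <<'E'
from h import *
p=look("scene")
cv2.imwrite("pics/s2.png",cv2.resize(p["image"][190:310,170:330,::-1],None,fx=5,fy=5,interpolation=cv2.INTER_CUBIC))
print(env.get_obs()["force"])
E
```

```text
scene campos [-0.06029823  0.35736659  0.95998581]
rolling_pin 0.63 [203.1, 214.5, 294.9, 286.3] 1825 (array([488.7,  23.3]), array([ 64.7, 299.8]), 11.73)
blue_band 0.77 [191.1, 235.2, 222.9, 264.9] 390 (array([550. , 112.4]), array([ 33.4, 108.2]), 8.73)
[ 0.25318412  0.02966887 -0.36704124]
```

View pics/s2.png

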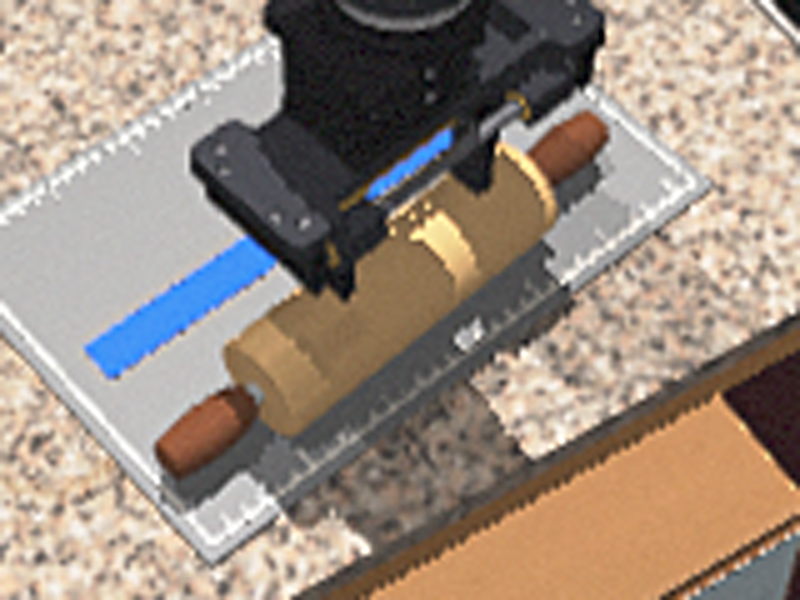

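The crop (picture 3) shows both fingertips over the top of the barrel, at about (340, 290) and (490, 180) crop px, and no contact yet. I'll keep lowering.

Request:
{"fn": "apply_moves", "kwargs": {
  "targets": [
    [[0,0,-1],[0,0,0]],
    [[0,0,-2],[0,0,0]],
    [[0,0,-3],[0,0,0]],
    [[0,0,-3],[0,0,0]]
  ]
}}

```text
time_s: 4.35
tool_pos: [0.4812, 0.0219, 0.053]
tool_rot: [-180.0, 0.0, 11.5]
force: [-0.7, 0.4, -0.4]
grip_width: 0.0802
```

Request:
{"fn": "apply_moves", "kwargs": {
  "targets": [
    [[0,0,-1],[0,0,0]],
    [[0,0,-2],[0,0,0]],
    [[0,0,-3],[0,0,0]],
    [[0,0,-3],[0,0,0]]
  ]
}}

```text
time_s: 4.75
tool_pos: [0.4812, 0.0219, 0.05]
tool_rot: [-180.0, 0.0, 11.5]
force: [0.4, -0.1, 1.1]
grip_width: 0.08
```

Request:
{"fn": "apply_moves", "kwargs": {
  "targets": [
    [[0,0,-1],[0,0,0]],
    [[0,0,-1],[0,0,0]],
    [[0,0,-1],[0,0,0]]
  ]
}}

```text
time_s: 5.05
tool_pos: [0.4814, 0.0219, 0.0492]
tool_rot: [180.0, 0.0, 11.5]
force: [-0.8, 0.4, -0.2]
grip_width: 0.0799
```

Request:
{"fn": "apply_moves", "kwargs": {
  "targets": [
    [[0,0,-1],[0,0,0]],
    [[0,0,-2],[0,0,0]],
    [[0,0,-2],[0,0,0]],
    [[0,0,-2],[0,0,0]]
  ]
}}

```text
time_s: 5.45
tool_pos: [0.4813, 0.0219, 0.0471]
tool_rot: [-180.0, 0.0, 11.5]
force: [0.9, -0.5, 0.7]
grip_width: 0.0802
```

Request:
{"fn": "apply_moves", "kwargs": {
  "targets": [
    [[0,0,10],[0,0,0]],
    [[0,0,18],[0,0,0]],
    [[0,0,18],[0,0,0]],
    [[0,0,18],[0,0,0]]
  ],
  "hand": 45
}}

```text
time_s: 5.85
tool_pos: [0.4818, 0.0218, 0.0658]
tool_rot: [180.0, -0.1, 11.5]
force: [0.3, -0.2, -0.8]
grip_width: 0.0556
```

Request:
{"fn": "apply_moves", "kwargs": {
  "targets": [
    [[0,0,-4],[0,0,0]],
    [[0,0,-6],[0,0,0]],
    [[0,0,-7],[0,0,0]],
    [[0,0,-8],[0,0,0]],
    [[0,0,-8],[0,0,0]]
  ]
}}

```text
time_s: 6.35
tool_pos: [0.4812, 0.0219, 0.0569]
tool_rot: [-180.0, 0.0, 11.5]
force: [0.1, -0.3, 0.3]
grip_width: 0.0456
```

Request:
{"fn": "apply_moves", "kwargs": {
  "targets": [
    [[0,0,-1],[0,0,0]],
    [[0,0,-2],[0,0,0]],
    [[0,0,-2],[0,0,0]]
  ]
}}

```text
time_s: 6.65
tool_pos: [0.4813, 0.0219, 0.0551]
tool_rot: [180.0, 0.0, 11.5]
force: [0.3, -0.5, 0.1]
grip_width: 0.0454
```

Request:
{"fn": "apply_moves", "kwargs": {
  "targets": [
    [[0,0,-1],[0,0,0]],
    [[0,0,-2],[0,0,0]],
    [[0,0,-2],[0,0,0]]
  ]
}}

```text
time_s: 6.95
tool_pos: [0.4813, 0.0219, 0.053]
tool_rot: [180.0, 0.0, 11.5]
force: [-0.3, -0.5, -0.0]
grip_width: 0.045
```

```bash
python3 - <<'E'
from h import *
p=look("scene")
cv2.imwrite("pics/s3.png",cv2.resize(p["image"][205:275,205:295,::-1],None,fx=8,fy=8,interpolation=cv2.INTER_CUBIC))
E
```

```text
scene campos [-0.06029823  0.35736659  0.95998581]
rolling_pin 0.78 [199.1, 215.2, 292.2, 287.5] 1879 (array([488. ,  24.1]), array([ 65.5, 301.5]), 11.64)
blue_band 0.9 [189.6, 239.8, 221.9, 265.2] 288 (array([550.6, 114.6]), array([ 25. , 100.4]), 8.47)
```

View pics/s3.png

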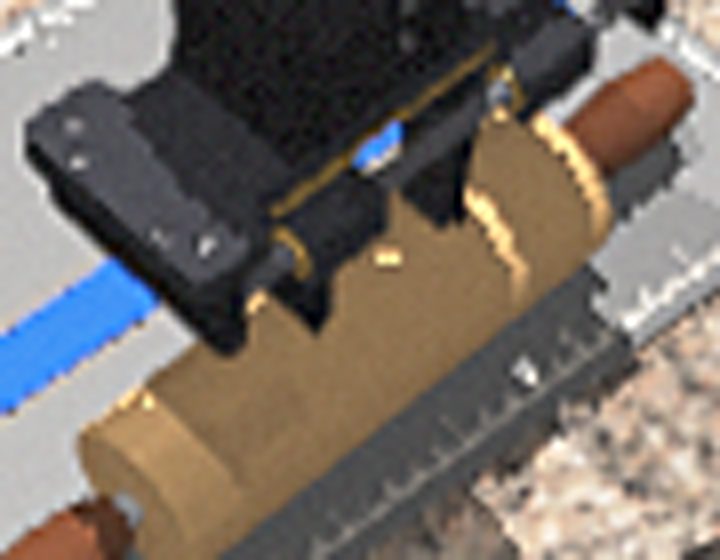

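```bash
python3 - <<'E'
from h import *
p=env.read_camera("scene")
n=np.array([np.cos(np.radians(11.5)),np.sin(np.radians(11.5))]);t=np.array([-n[1],n[0]])
for uv in ([205+318/8,205+330/8],[205+460/8,205+222/8]):
  for z in (.045,.05,.055,.06,.065,.07):
    q=ray(p,[uv],z)[0,:2]-np.array([.4813,.0219]);print(z,np.round(1000*np.array([q@n,q@t]),1))
E
```

```text
0.045 [ 7.3 14.3]
0.05 [ 4.7 16.6]
0.055 [ 2.2 18.9]
0.06 [-0.4 21.2]
0.065 [-3.  23.5]
0.07 [-5.6 25.8]
0.045 [  6.6 -46.2]
0.05 [  4.1 -43.5]
0.055 [  1.5 -40.9]
0.06 [ -1.1 -38.2]
0.065 [ -3.6 -35.6]
0.07 [ -6.2 -33. ]
```

By this triangulation the tips are at z ≈ 0.06, so they are just about at the barrel top. I'll lower a little more.

Request:
{"fn": "apply_moves", "kwargs": {
  "targets": [
    [[0,0,-1],[0,0,0]],
    [[0,0,-2],[0,0,0]],
    [[0,0,-2],[0,0,0]]
  ]
}}

```text
time_s: 7.45
tool_pos: [0.4813, 0.0219, 0.051]
tool_rot: [-180.0, 0.0, 11.5]
force: [-1.6, -0.4, -0.3]
grip_width: 0.045
```

Request:
{"fn": "apply_moves", "kwargs": {
  "targets": [
    [[0,0,-1],[0,0,0]],
    [[0,0,-1],[0,0,0]]
  ]
}}

```text
time_s: 7.65
tool_pos: [0.4813, 0.0219, 0.0501]
tool_rot: [180.0, 0.0, 11.5]
force: [0.8, -0.6, 0.2]
grip_width: 0.0449
```

Request:
{"fn": "apply_moves", "kwargs": {
  "targets": [
    [[0,0,-1],[0,0,0]],
    [[0,0,-1],[0,0,0]]
  ]
}}

```text
time_s: 7.85
tool_pos: [0.4813, 0.0219, 0.049]
tool_rot: [180.0, 0.0, 11.5]
force: [0.2, 0.3, 0.2]
grip_width: 0.0446
```

Request:
{"fn": "apply_moves", "kwargs": {
  "targets": [
    [[5,1,10],[0,0,0]],
    [[5,1,20],[0,0,0]],
    [[5,1,20],[0,0,0]],
    [[5,1,20],[0,0,0]],
    [[5,1,20],[0,0,0]]
  ],
  "hand": 15
}}

```text
time_s: 8.35
tool_pos: [0.4862, 0.0228, 0.0691]
tool_rot: [180.0, 0.0, 11.5]
force: [0.7, -0.1, 0.1]
grip_width: 0.0172
```

Request:
{"fn": "apply_moves", "kwargs": {
  "targets": [
    [[0,0,-3],[0,0,0]],
    [[0,0,-5],[0,0,0]],
    [[0,0,-6],[0,0,0]],
    [[0,0,-7],[0,0,0]],
    [[0,0,-7],[0,0,0]]
  ]
}}

```text
time_s: 8.85
tool_pos: [0.4862, 0.0229, 0.0619]
tool_rot: [-180.0, 0.0, 11.5]
force: [0.0, -0.1, -0.6]
grip_width: 0.015
```

Request:
{"fn": "apply_moves", "kwargs": {
  "targets": [
    [[0,0,-1],[0,0,0]],
    [[0,0,-2],[0,0,0]],
    [[0,0,-2],[0,0,0]]
  ]
}}

```text
time_s: 9.15
tool_pos: [0.4863, 0.0229, 0.0601]
tool_rot: [180.0, 0.0, 11.5]
force: [0.4, 0.8, 0.1]
grip_width: 0.015
```

Request:
{"fn": "apply_moves", "kwargs": {
  "targets": [
    [[0,0,-1],[0,0,0]],
    [[0,0,-2],[0,0,0]],
    [[0,0,-2],[0,0,0]]
  ]
}}

```text
time_s: 9.45
tool_pos: [0.4863, 0.0229, 0.0581]
tool_rot: [180.0, 0.0, 11.5]
force: [0.1, 1.5, -0.1]
grip_width: 0.0154
```

Request:
{"fn": "apply_moves", "kwargs": {
  "targets": [
    [[0,0,-1],[0,0,0]],
    [[0,0,-2],[0,0,0]],
    [[0,0,-2],[0,0,0]]
  ]
}}

```text
time_s: 9.75
tool_pos: [0.4863, 0.0229, 0.056]
tool_rot: [180.0, 0.0, 11.5]
force: [0.7, -0.3, -1.1]
grip_width: 0.0154
```

Request:
{"fn": "apply_moves", "kwargs": {
  "targets": [
    [[0,0,-1],[0,0,0]],
    [[0,0,-2],[0,0,0]],
    [[0,0,-2],[0,0,0]]
  ]
}}

```text
time_s: 10.05
tool_pos: [0.4863, 0.0229, 0.054]
tool_rot: [180.0, 0.0, 11.5]
force: [-0.2, -0.5, 0.0]
grip_width: 0.015
```

```bash
python3 - <<'E'
from h import *
f=[]
for i in range(6):
  p=env.read_camera("scene");f.append(env.get_obs()["force"])
print(np.mean(f,0),env.get_obs()["tool_pos"])
cv2.imwrite("pics/s4.png",cv2.resize(p["image"][205:275,205:295,::-1],None,fx=8,fy=8,interpolation=cv2.INTER_CUBIC))
E
```

```text
[-0.0628349   0.14017303 -0.37434076] [0.4864459  0.02290119 0.05423481]
```

View pics/s4.png

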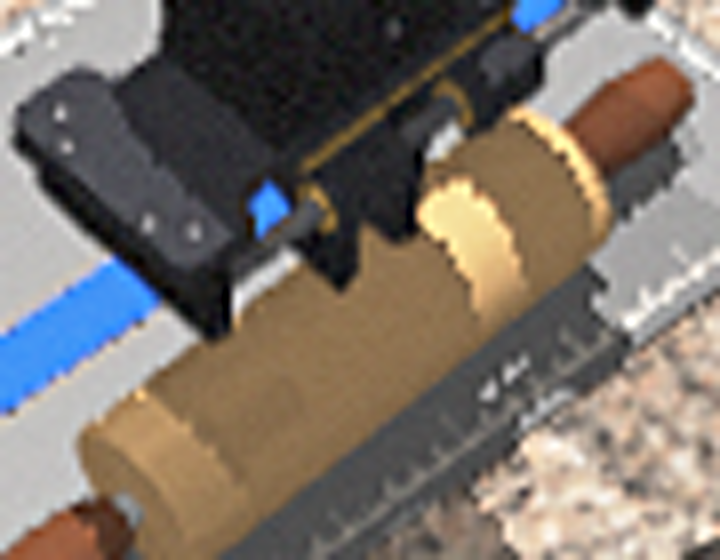

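```bash
python3 - <<'E'
from h import *
p=env.read_camera("scene")
def pr(P):
    T=p["camera_from_world"];c=T[:3,:3]@np.array(P)+T[:3,3];u=p["camera_matrix"]@(c/c[2]);return np.round((u[:2]-205)*8)
o=env.get_obs();x=o["tool_pos"];print("tcp",x,pr(x))
a=np.radians(11.5);n=np.array([np.cos(a),np.sin(a),0]);t=np.array([-n[1],n[0],0])
for s in(-.0075,.0075):print("tip",s,pr(x+s*t), "outer back",pr(x+(s+np.sign(s)*.015)*t))
for z in (.032,.06):
  for s in(-.09,0,.09):print("axis",z,s,pr(np.array([.4885,.024,z])+s*t))
for k in(-.028,.028):
  for s in(-.09,.09):print("side",k,s,pr(np.array([.4885,.024,.032])+s*t+k*n))
q=look("top")
cv2.imwrite("pics/t2.png",cv2.resize(q["image"][190:290,150:290,::-1],None,fx=5,fy=5,interpolation=cv2.INTER_CUBIC))
E
```

```text
tcp [0.48644704 0.0228887  0.05420948] [356. 290.]
tip -0.0075 [374. 277.] outer back [409. 249.]
tip 0.0075 [339. 304.] outer back [303. 332.]
axis 0.032 -0.09 [553. 170.]
axis 0.032 0 [350. 329.]
axis 0.032 0.09 [132. 499.]
axis 0.06 -0.09 [556. 117.]
axis 0.06 0 [350. 276.]
axis 0.06 0.09 [127. 448.]
side -0.028 -0.09 [615. 221.]
side -0.028 0.09 [194. 558.]
side 0.028 -0.09 [492. 120.]
side 0.028 0.09 [ 72. 442.]
top campos [ 0.43151922 -0.05586444  0.99101312]
rolling_pin 0.64 [234.2, 225.7, 286.2, 246.0] 427 (array([513.9, -65.9]), array([ 36.6, 113.6]), 6.59)
blue_band 0.78 [229.1, 199.7, 282.8, 217.2] 459 (array([579.8, -58.1]), array([ 22.6, 126.9]), 8.81)
```

View pics/t2.png

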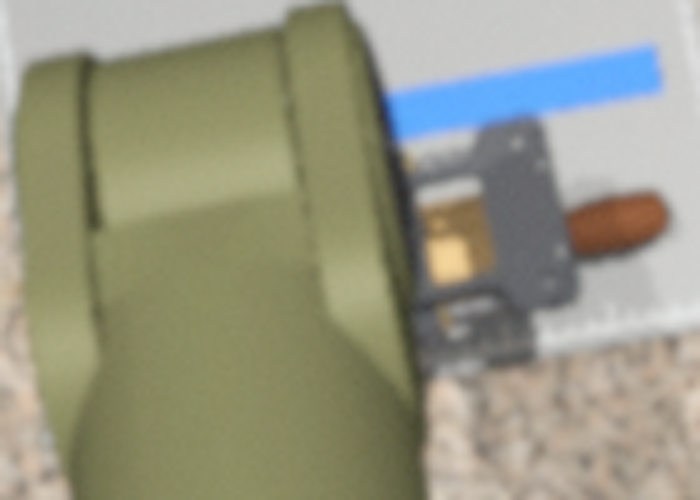

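Picture 6, the top view, shows the gripper over the barrel with the tips hidden. In the scene crop (picture 5) the tips look 2–4 px higher than the TCP predicts, so the tips sit above the TCP when the fingers are open. I'll keep lowering gently; the failure limit is TCP 36 mm.

Request:
{"fn": "apply_moves", "kwargs": {
  "targets": [
    [[0,0,-1],[0,0,0]],
    [[0,0,-2],[0,0,0]],
    [[0,0,-2],[0,0,0]]
  ]
}}

```text
time_s: 10.85
tool_pos: [0.4862, 0.0229, 0.052]
tool_rot: [-180.0, 0.0, 11.5]
force: [0.3, -1.0, 0.4]
grip_width: 0.0152
```

Request:
{"fn": "apply_moves", "kwargs": {
  "targets": [
    [[0,0,-1],[0,0,0]],
    [[0,0,-2],[0,0,0]],
    [[0,0,-2],[0,0,0]]
  ]
}}

```text
time_s: 11.15
tool_pos: [0.4862, 0.0229, 0.05]
tool_rot: [-180.0, 0.0, 11.5]
force: [-0.3, -0.7, -1.1]
grip_width: 0.015
```

Request:
{"fn": "apply_moves", "kwargs": {
  "targets": [
    [[0,0,-1],[0,0,0]],
    [[0,0,-2],[0,0,0]],
    [[0,0,-2],[0,0,0]]
  ]
}}

```text
time_s: 11.45
tool_pos: [0.4863, 0.0229, 0.048]
tool_rot: [-180.0, 0.0, 11.5]
force: [-0.3, -0.8, -0.8]
grip_width: 0.0154
```

```bash
python3 - <<'E'
from h import *
p=look("scene")
def pr(P):
    T=p["camera_from_world"];c=T[:3,:3]@np.array(P)+T[:3,3];u=p["camera_matrix"]@(c/c[2]);return tuple(int(v) for v in np.round((u[:2]-[215,205])*11))
o=env.get_obs();x=o["tool_pos"];print(x,o["force"])
im=cv2.resize(p["image"][205:259,215:287,::-1],None,fx=11,fy=11,interpolation=cv2.INTER_NEAREST)
a=np.radians(11.5);n=np.array([np.cos(a),np.sin(a),0]);t=np.array([-n[1],n[0],0])
for dz,c in((0,(0,0,255)),(.01,(0,255,0)),(.019,(255,0,0))):
  for s in(-.0075,.0075):cv2.circle(im,pr(x+s*t+[0,0,dz]),4,c,-1)
A=np.array([.4885,.024,.06]);cv2.line(im,pr(A-.09*t),pr(A+.09*t),(255,0,255),1)
cv2.imwrite("pics/s5.png",im)
E
```

```text
scene campos [-0.06029823  0.35736659  0.95998581]
rolling_pin 0.8 [202.7, 215.8, 291.8, 286.3] 1767 (array([488.3,  25.8]), array([ 62.3, 294.8]), 11.28)
blue_band 0.57 [189.2, 207.7, 274.6, 263.9] 327 (array([558.9,  25.4]), array([ 29.1, 280.6]), 4.47)
[0.48640786 0.02287766 0.04818362] [-0.97414079  0.1085979   0.29899856]
```

View pics/s5.png

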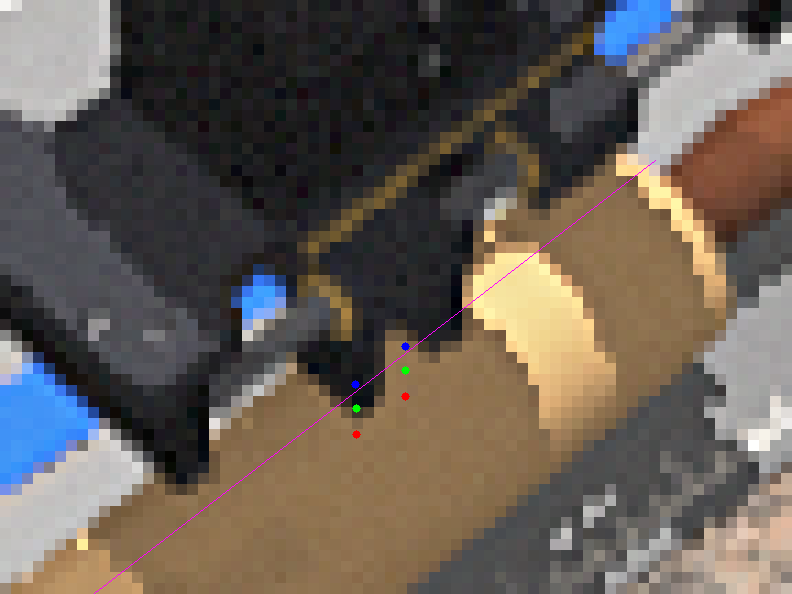

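Picture 7: the left tip is at about (360, 413) and the right at (437, 352), roughly 8–10 mm above the TCP height (green dots). The barrel's top line lies just there, so contact should come within a millimetre or two.

Request:
{"fn": "apply_moves", "kwargs": {
  "targets": [
    [[0,0,-1],[0,0,0]],
    [[0,0,-1],[0,0,0]]
  ]
}}

```text
time_s: 11.8
tool_pos: [0.4863, 0.0229, 0.0471]
tool_rot: [180.0, 0.0, 11.5]
force: [-0.6, 0.4, 0.2]
grip_width: 0.015
```

Request:
{"fn": "apply_moves", "kwargs": {
  "targets": [
    [[0,0,-1],[0,0,0]],
    [[0,0,-1],[0,0,0]]
  ]
}}

```text
time_s: 12.0
tool_pos: [0.4863, 0.0229, 0.046]
tool_rot: [180.0, 0.0, 11.5]
force: [0.5, -0.3, -0.9]
grip_width: 0.0149
```

Request:
{"fn": "apply_moves", "kwargs": {
  "targets": [
    [[0,0,-1],[0,0,0]],
    [[0,0,-1],[0,0,0]]
  ]
}}

```text
time_s: 12.2
tool_pos: [0.4863, 0.0229, 0.0451]
tool_rot: [180.0, 0.0, 11.5]
force: [0.2, 0.7, 0.1]
grip_width: 0.0154
```

Request:
{"fn": "apply_moves", "kwargs": {
  "targets": [
    [[0,0,10],[0,0,0]],
    [[0,0,22],[0,0,0]],
    [[0,0,22],[0,0,0]],
    [[0,0,22],[0,0,0]]
  ],
  "hand": 0
}}

```text
time_s: 12.6
tool_pos: [0.4871, 0.0228, 0.068]
tool_rot: [180.0, -0.1, 11.5]
force: [-1.1, 0.1, -0.4]
grip_width: 0.0011
```

Request:
{"fn": "apply_moves", "kwargs": {
  "targets": [
    [[0,0,-2],[0,0,0]],
    [[0,0,-4],[0,0,0]],
    [[0,0,-6],[0,0,0]],
    [[0,0,-8],[0,0,0]],
    [[0,0,-8],[0,0,0]]
  ]
}}

```text
time_s: 13.1
tool_pos: [0.486, 0.0229, 0.0586]
tool_rot: [-180.0, 0.1, 11.5]
force: [0.5, -0.5, -0.3]
grip_width: 0.0005
```

Request:
{"fn": "apply_moves", "kwargs": {
  "targets": [
    [[0,0,-1],[0,0,0]],
    [[0,0,-2],[0,0,0]],
    [[0,0,-3],[0,0,0]],
    [[0,0,-3],[0,0,0]]
  ]
}}

```text
time_s: 13.5
tool_pos: [0.4863, 0.0229, 0.056]
tool_rot: [180.0, 0.0, 11.5]
force: [-0.2, -0.5, 0.3]
grip_width: 0.0007
```

Request:
{"fn": "apply_moves", "kwargs": {
  "targets": [
    [[0,0,-1],[0,0,0]],
    [[0,0,-2],[0,0,0]],
    [[0,0,-3],[0,0,0]],
    [[0,0,-3],[0,0,0]]
  ]
}}

```text
time_s: 13.9
tool_pos: [0.4863, 0.0229, 0.0531]
tool_rot: [180.0, 0.0, 11.5]
force: [-0.5, -0.4, 0.1]
grip_width: 0.0003
```

```bash
python3 - <<'E'
from h import *
p=look("scene")
def pr(P):
    T=p["camera_from_world"];c=T[:3,:3]@np.array(P)+T[:3,3];u=p["camera_matrix"]@(c/c[2]);return tuple(int(v) for v in np.round((u[:2]-[215,205])*11))
o=env.get_obs();x=o["tool_pos"];print(o)
im=cv2.resize(p["image"][205:259,215:287,::-1],None,fx=11,fy=11,interpolation=cv2.INTER_NEAREST)
for dz,c in((0,(0,0,255)),(.01,(0,255,0)),(.019,(255,0,0))):
  cv2.circle(im,pr(x+[0,0,dz]),4,c,-1)
cv2.imwrite("pics/s6.png",im)
E
```

```text
scene campos [-0.06029823  0.35736659  0.95998581]
rolling_pin 0.76 [202.0, 214.6, 293.8, 285.1] 1891 (array([487.8,  24.3]), array([ 63.4, 300.9]), 11.58)
blue_band 0.72 [189.6, 205.1, 271.0, 264.3] 305 (array([565.3,  26.7]), array([ 23.4, 278.4]), 9.38)
{'time_s': 14.05, 'qpos': array([ 28.50438709,   8.37296219, -36.29338717, 114.34324441,
         5.77453137,  59.01843445, -88.96893466]), 'joint_velocities': array([-3.30177489e-05,  4.22981738e-02, -2.44588864e-02,  5.90148073e-03,
        9.90103002e-02, -6.57968000e-03, -2.14790146e-01]), 'effort': array([ 8.09812773e-04, -3.01293468e+01, -2.39489995e+00, -2.72935331e+01,
       -2.06180167e-02, -7.19910488e-02, -1.42110543e-04]), 'tool_pos': array([0.48644061, 0.02291554, 0.05319871]), 'tool_rot': array([ 1.79996061e+02, -1.42123495e-03,  1.15073965e+01]), 'force': array([ 0.40464845, -0.0130945 , -0.43083085]), 'wrist_torque': array([ 0.09195373,  0.00615244, -0.02445158]), 'grip_width': 0.0005338105082203972}
```

View pics/s6.png

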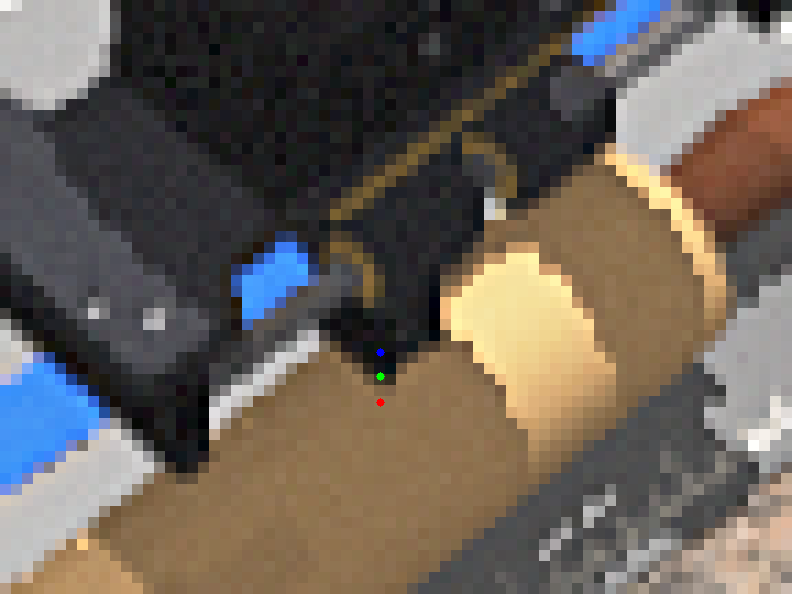

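Picture 8: even shut, the tip at (383, 383) sits about 8 mm (±4) above the reported TCP (red dot), so contact should come at a TCP height around 45 mm. I'll open to 45 mm, which is steadier for yaw, and keep descending, staying above 38 mm.

Request:
{"fn": "apply_moves", "kwargs": {
  "targets": [
    [[2,0,6],[0,0,0]],
    [[2,0,6],[0,0,0]],
    [[2,0,3],[0,0,0]],
    [[2,0,0],[0,0,0]],
    [[2,0,-2],[0,0,0]],
    [[2,0,-4],[0,0,0]],
    [[2,0,-5],[0,0,0]],
    [[2,0,-6],[0,0,0]]
  ],
  "hand": 45
}}

```text
time_s: 14.85
tool_pos: [0.4883, 0.0229, 0.047]
tool_rot: [180.0, 0.0, 11.5]
force: [0.6, -0.4, 0.4]
grip_width: 0.0444
```

Request:
{"fn": "apply_moves", "kwargs": {
  "targets": [
    [[0,0,-1],[0,0,0]],
    [[0,0,-2],[0,0,0]],
    [[0,0,-2],[0,0,0]]
  ]
}}

```text
time_s: 15.15
tool_pos: [0.4883, 0.0229, 0.0451]
tool_rot: [180.0, 0.0, 11.5]
force: [-0.3, -0.2, -0.7]
grip_width: 0.0449
```

Request:
{"fn": "apply_moves", "kwargs": {
  "targets": [
    [[0,0,-1],[0,0,0]],
    [[0,0,-1],[0,0,0]],
    [[0,0,-1],[0,0,0]]
  ]
}}

```text
time_s: 15.45
tool_pos: [0.4884, 0.0229, 0.0442]
tool_rot: [180.0, 0.0, 11.5]
force: [-0.3, -0.1, 0.4]
grip_width: 0.0448
```

Request:
{"fn": "apply_moves", "kwargs": {
  "targets": [
    [[0,0,-1],[0,0,0]],
    [[0,0,-1],[0,0,0]]
  ]
}}

```text
time_s: 15.65
tool_pos: [0.4883, 0.0229, 0.0431]
tool_rot: [180.0, 0.0, 11.5]
force: [-0.0, -0.2, -0.3]
grip_width: 0.0454
```

Request:
{"fn": "apply_moves", "kwargs": {
  "targets": [
    [[0,0,-1],[0,0,0]],
    [[0,0,-1],[0,0,0]]
  ]
}}

```text
time_s: 15.85
tool_pos: [0.4883, 0.0229, 0.0421]
tool_rot: [180.0, 0.0, 11.5]
force: [-0.5, 0.1, 0.2]
grip_width: 0.0454
```

```bash
python3 - <<'E'
from h import *
f=[]
for i in range(5):
  p=env.read_camera("scene");o=env.get_obs();f.append(np.r_[o["force"],o["wrist_torque"]])
print(np.mean(f,0).round(2),o["tool_pos"],o["effort"])
E
```

```text
[-0.34  0.15  0.72  0.02  0.    0.  ] [0.48842624 0.02290834 0.04221009] [-5.75465606e-06 -3.09071088e+01 -2.71688931e+00 -2.69152147e+01
 -1.98933610e-02 -7.40992860e-02  9.00483997e-06]
```

Request:
{"fn": "apply_moves", "kwargs": {
  "targets": [
    [[0,0,-1],[0,0,0]],
    [[0,0,-1],[0,0,0]]
  ]
}}

```text
time_s: 16.3
tool_pos: [0.4883, 0.0229, 0.041]
tool_rot: [180.0, 0.0, 11.5]
force: [0.2, 0.5, 0.9]
grip_width: 0.0448
```

```bash
python3 - <<'E'
from h import *
f=[]
for i in range(5):
  p=env.read_camera("scene");o=env.get_obs();f.append(o["force"])
print(np.mean(f,0).round(2),o["tool_pos"],o["effort"])
E
```

```text
[-0.03 -0.16  0.32] [0.48839625 0.0229023  0.04118579] [ 2.59629451e-04 -3.09562147e+01 -2.73894310e+00 -2.68776369e+01
 -1.96277892e-02 -7.42147677e-02  7.88996601e-06]
```

```bash
python3 - <<'E'
from h import *
p=env.read_camera("scene")
def pr(P):
    T=p["camera_from_world"];c=T[:3,:3]@np.array(P)+T[:3,3];u=p["camera_matrix"]@(c/c[2]);return tuple(int(v) for v in np.round((u[:2]-[215,205]+.5)*11))
o=env.get_obs();x=o["tool_pos"];a=np.radians(11.5);t=np.array([-np.sin(a),np.cos(a),0]);n=np.array([np.cos(a),np.sin(a),0])
im=cv2.resize(p["image"][205:259,215:287,::-1],None,fx=11,fy=11,interpolation=cv2.INTER_NEAREST)
for s in(-.0225,.0225):
  for dz,c in((0,(0,0,255)),(.01,(0,255,0)),(.02,(255,0,0))):
    cv2.line(im,pr(x+s*t+[0,0,dz]-.0095*n),pr(x+s*t+[0,0,dz]+.0095*n),c,1)
cv2.imwrite("pics/s7.png",im)
E
```

```text
(no output)
```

View pics/s7.png

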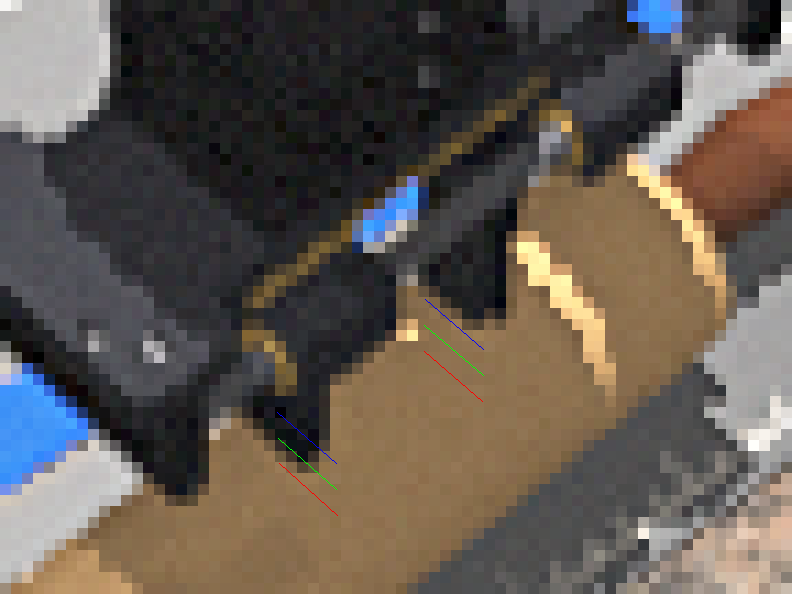

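Picture 9: allowing for the near corner of the 19 mm wide tip looking lower, the real tips are 16–20 mm above the reported TCP. That means contact at a reported z of about 40, and the grasp point still counts as 59. I'll go down slowly, no lower than 38.

Request:
{"fn": "apply_moves", "kwargs": {
  "targets": [
    [[0,0,-1],[0,0,0]],
    [[0,0,-1],[0,0,0]]
  ]
}}

```text
time_s: 16.8
tool_pos: [0.4883, 0.0229, 0.04]
tool_rot: [180.0, 0.0, 11.5]
force: [-0.0, -0.9, -0.2]
grip_width: 0.045
```

Request:
{"fn": "apply_moves", "kwargs": {
  "targets": [
    [[0,0,-1],[0,0,0]],
    [[0,0,-1],[0,0,0]]
  ]
}}

```text
time_s: 17.0
tool_pos: [0.4883, 0.0229, 0.039]
tool_rot: [180.0, 0.0, 11.5]
force: [0.3, 0.4, 0.8]
grip_width: 0.045
```

Request:
{"fn": "apply_moves", "kwargs": {
  "targets": [
    [[0,0,8],[0,0,0]],
    [[0,0,14],[0,0,0]],
    [[0,0,14],[0,0,0]],
    [[0,0,14],[0,0,0]],
    [[0,0,13],[0,0,0]],
    [[0,0,12],[0,0,0]],
    [[0,0,11],[0,0,0]],
    [[0,0,11],[0,0,0]]
  ],
  "hand": 0
}}

```text
time_s: 17.8
tool_pos: [0.4881, 0.0229, 0.0498]
tool_rot: [-180.0, 0.0, 11.5]
force: [-0.4, -0.4, 0.1]
grip_width: 0.0011
```

Request:
{"fn": "apply_moves", "kwargs": {
  "targets": [
    [[0,0,-1],[0,0,0]],
    [[0,0,-2],[0,0,0]],
    [[0,0,-2],[0,0,0]]
  ]
}}

```text
time_s: 18.1
tool_pos: [0.4883, 0.0229, 0.048]
tool_rot: [-180.0, 0.0, 11.5]
force: [-1.2, 0.1, 0.2]
grip_width: 0.0004
```

Request:
{"fn": "apply_moves", "kwargs": {
  "targets": [
    [[0,0,-1],[0,0,0]],
    [[0,0,-2],[0,0,0]],
    [[0,0,-2],[0,0,0]]
  ]
}}

```text
time_s: 18.4
tool_pos: [0.4883, 0.0229, 0.046]
tool_rot: [180.0, 0.0, 11.5]
force: [0.3, -1.3, -0.5]
grip_width: 0.0006
```

Request:
{"fn": "apply_moves", "kwargs": {
  "targets": [
    [[0,0,-1],[0,0,0]],
    [[0,0,-2],[0,0,0]],
    [[0,0,-2],[0,0,0]]
  ]
}}

```text
time_s: 18.7
tool_pos: [0.4883, 0.0229, 0.044]
tool_rot: [-180.0, 0.0, 11.5]
force: [-0.5, -0.2, 0.9]
grip_width: 0.0002
```

```bash
python3 - <<'E'
from h import *
p=env.read_camera("top");o=env.get_obs()
a=np.radians(11.5);n=np.array([np.cos(a),np.sin(a)]);t=np.array([-n[1],n[0]])
for z in(.11,.13,.15):
  for c in ([545,118],[578,300]):
    q=ray(p,[[150+c[0]/5-.5,190+c[1]/5-.5]],z)[0,:2]-[.4863,.0229];print(z,np.round(1000*np.array([q@n,q@t])))
q=env.read_camera("scene");cv2.imwrite("pics/s8.png",np.hstack([cv2.resize(p["image"][190:270,160:300,::-1],None,fx=4,fy=4,interpolation=cv2.INTER_CUBIC)[:, :],][0:1]))
im=cv2.resize(q["image"][190:270,190:310,::-1],None,fx=6,fy=6,interpolation=cv2.INTER_NEAREST)
cv2.imwrite("pics/s8.png",im)
E
```

```text
0.11 [ 46. -98.]
0.11 [-32. -95.]
0.13 [ 44. -98.]
0.13 [-33. -94.]
0.15 [ 41. -97.]
0.15 [-33. -93.]
```

Request:
{"fn": "apply_moves", "kwargs": {
  "targets": [
    [[0,0,-1],[0,0,0]],
    [[0,0,-2],[0,0,0]],
    [[0,0,-3],[0,0,0]],
    [[0,0,-3],[0,0,0]]
  ]
}}

```text
time_s: 19.2
tool_pos: [0.4883, 0.0229, 0.041]
tool_rot: [-180.0, 0.0, 11.5]
force: [0.8, 0.5, 0.5]
grip_width: 0.0004
```

The top view confirms the gripper's x and y to within about 5 mm (75 mm body width, 95 mm half length), so only the height disagrees. The grasp point is physically behind the tips, so top contact can't put it under 55 mm. I'll go on down to contact.

Request:
{"fn": "apply_moves", "kwargs": {
  "targets": [
    [[0,0,-1],[0,0,0]],
    [[0,0,-2],[0,0,0]],
    [[0,0,-2],[0,0,0]]
  ]
}}

```text
time_s: 19.5
tool_pos: [0.4883, 0.0229, 0.039]
tool_rot: [-180.0, 0.0, 11.5]
force: [-0.7, 0.3, -0.1]
grip_width: 0.0003
```

Request:
{"fn": "apply_moves", "kwargs": {
  "targets": [
    [[0,0,-1],[0,0,0]],
    [[0,0,-1],[0,0,0]]
  ]
}}

```text
time_s: 19.7
tool_pos: [0.4883, 0.0229, 0.0381]
tool_rot: [180.0, 0.0, 11.5]
force: [0.3, 0.3, -0.0]
grip_width: 0.0003
```

```bash
python3 - <<'E'
from h import *
f=[]
for i in range(5):
  p=env.read_camera("scene");o=env.get_obs();f.append(o["force"])
print(np.mean(f,0).round(2),o["tool_pos"])
r=env.regions_of(p,"rolling_pin")[0]["region"];v,u=np.nonzero(r);print(line(ray(p,np.c_[u,v],.032)))
def pr(P):
    T=p["camera_from_world"];c=T[:3,:3]@np.array(P)+T[:3,3];u=p["camera_matrix"]@(c/c[2]);return tuple(int(v) for v in np.round((u[:2]-[215,205]+.5)*11))
x=o["tool_pos"];a=np.radians(11.5);t=np.array([-np.sin(a),np.cos(a),0]);n=np.array([np.cos(a),np.sin(a),0])
im=cv2.resize(p["image"][205:259,215:287,::-1],None,fx=11,fy=11,interpolation=cv2.INTER_NEAREST)
for dz,c in((0,(0,0,255)),(.01,(0,255,0)),(.02,(255,0,0))):
    cv2.line(im,pr(x+[0,0,dz]-.0095*n),pr(x+[0,0,dz]+.0095*n),c,1)
cv2.imwrite("pics/s9.png",im)
E
```

```text
[-0.06 -0.5   0.02] [0.48844326 0.02291062 0.03821381]
(array([488.1,  24.4]), array([ 65., 301.]), 11.72)
```

View pics/s9.png

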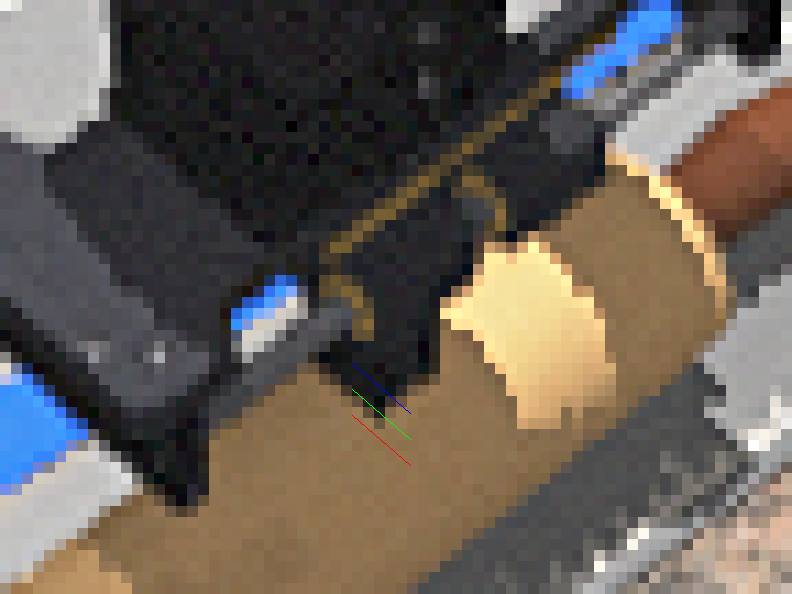

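Picture 10: both near corners of the shut fingers, at about (378, 422) and (435, 385), come out roughly 22 mm above the reported TCP, at z ≈ 60. Before going on I'll check the height of the gripper body, to learn whether the fingers are short or the reading is low.

```bash
python3 - <<'E'
from h import *
p=env.read_camera("scene");o=env.get_obs();x=o["tool_pos"]
a=np.radians(11.5);n=np.array([np.cos(a),np.sin(a)]);t=np.array([-n[1],n[0]])
for nm,c in(("plate corner",[190,500]),("tipL",[378,422]),("tipR",[435,385])):
  for z in(.05,.06,.07,.08,.09,.10,.11,.12,.13,.14):
    q=ray(p,[[215+c[0]/11-.5,205+c[1]/11-.5]],z)[0,:2]-x[:2];print(nm,z,np.round(1000*np.array([q@n,q@t])))
# bright rows: full gripper crop
cv2.imwrite("pics/s10.png",cv2.resize(p["image"][120:270,170:330,::-1],None,fx=4,fy=4,interpolation=cv2.INTER_CUBIC))
E
```

```text
plate corner 0.05 [11. 47.]
plate corner 0.06 [ 6. 52.]
plate corner 0.07 [ 1. 56.]
plate corner 0.08 [-5. 60.]
plate corner 0.09 [-10.  64.]
plate corner 0.1 [-15.  69.]
plate corner 0.11 [-21.  73.]
plate corner 0.12 [-26.  77.]
plate corner 0.13 [-31.  82.]
plate corner 0.14 [-36.  86.]
tipL 0.05 [-2.  3.]
tipL 0.06 [-7.  8.]
tipL 0.07 [-12.  12.]
tipL 0.08 [-18.  17.]
tipL 0.09 [-23.  22.]
tipL 0.1 [-28.  27.]
tipL 0.11 [-33.  31.]
tipL 0.12 [-38.  36.]
tipL 0.13 [-43.  41.]
tipL 0.14 [-48.  46.]
tipR 0.05 [ -3. -13.]
tipR 0.06 [-9. -8.]
tipR 0.07 [-14.  -4.]
tipR 0.08 [-19.   1.]
tipR 0.09 [-24.   6.]
tipR 0.1 [-29.  11.]
tipR 0.11 [-34.  16.]
tipR 0.12 [-39.  21.]
tipR 0.13 [-45.  26.]
tipR 0.14 [-50.  31.]
```

View pics/s10.png

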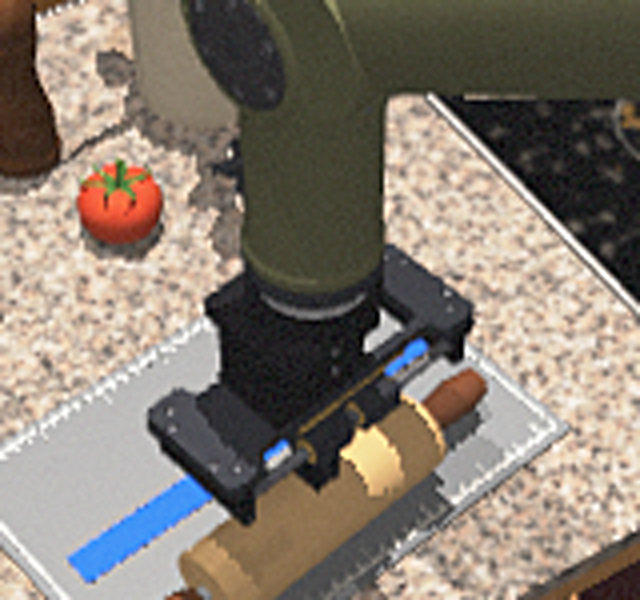

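Picture 11: the gripper is over the barrel and clear of the tomato. Taking the tips at z = 0.060, both corners land at n ≈ −8 mm and t ≈ ±8 mm, which fits the pad. The body's lower corner also fits a height of about 0.13–0.14. So the whole tool is about 22 mm higher than the z reading, and the reading is biased rather than the fingers short. Contact is imminent and the true grasp point is about 79 mm up.

Request:
{"fn": "apply_moves", "kwargs": {
  "targets": [
    [[0,0,-1],[0,0,0]],
    [[0,0,-1],[0,0,0]]
  ]
}}

```text
time_s: 20.25
tool_pos: [0.4883, 0.0229, 0.0371]
tool_rot: [180.0, 0.0, 11.5]
force: [-0.8, 0.4, 0.3]
grip_width: 0.0001
```

Request:
{"fn": "apply_moves", "kwargs": {
  "targets": [
    [[0,0,-1],[0,0,0]],
    [[0,0,-1],[0,0,0]]
  ]
}}

```text
time_s: 20.45
tool_pos: [0.4883, 0.0229, 0.036]
tool_rot: [180.0, 0.0, 11.5]
force: [-0.0, -0.7, 0.1]
grip_width: 0.0004
```

Request:
{"fn": "apply_moves", "kwargs": {
  "targets": [
    [[0,0,-1],[0,0,0]],
    [[0,0,-1],[0,0,0]]
  ]
}}

```text
time_s: 20.65
tool_pos: [0.4884, 0.0229, 0.0351]
tool_rot: [180.0, 0.0, 11.5]
force: [0.5, -0.7, -0.0]
grip_width: 0.0006
```

Request:
{"fn": "apply_moves", "kwargs": {
  "targets": [
    [[0,0,-1],[0,0,0]],
    [[0,0,-1],[0,0,0]]
  ]
}}

```text
time_s: 20.85
tool_pos: [0.4894, 0.0231, 0.0349]
tool_rot: [180.0, -0.1, 11.5]
force: [-0.4, 0.4, 4.7]
grip_width: 0.0006
```

Request:
{"fn": "apply_moves", "kwargs": {
  "targets": [
    [[0,0,-1],[0,0,0]],
    [[0,0,-1],[0,0,0]]
  ]
}}

```text
time_s: 21.05
tool_pos: [0.4904, 0.0233, 0.0348]
tool_rot: [180.0, -0.2, 11.5]
force: [0.5, 0.7, 9.1]
grip_width: 0.0004
```

Request:
{"fn": "apply_moves", "kwargs": {
  "targets": [
    [[0,0,-1],[0,0,0]],
    [[0,0,-1],[0,0,0]]
  ]
}}

```text
time_s: 21.25
tool_pos: [0.4915, 0.0235, 0.0348]
tool_rot: [179.9, -0.3, 11.5]
force: [-1.0, 0.2, 12.6]
grip_width: 0.0005
```

Contact is at a reported z of 35 (a bias of about 25 mm), with a stiffness of about 4 N/mm and a 12 N press. Now the first stroke.

Request:
{"fn": "apply_moves", "kwargs": {
  "targets": [
    [[3,0.6,0],[0,0,0]],
    [[7,1.4,0],[0,0,0]],
    [[11,2.2,0],[0,0,0]],
    [[15,3,0],[0,0,0]],
    [[19,3.9,0],[0,0,0]],
    [[22,4.5,0],[0,0,0]],
    [[24,4.9,0],[0,0,0]],
    [[24,4.9,0],[0,0,0]]
  ]
}}

```text
time_s: 22.05
tool_pos: [0.515, 0.0283, 0.034]
tool_rot: [180.0, -0.3, 11.5]
force: [1.1, 0.3, 8.7]
grip_width: 0.0002
```

Request:
{"fn": "apply_moves", "kwargs": {
  "targets": [
    [[0,0,8],[0,0,0]],
    [[0,0,20],[0,0,0]],
    [[-20,-4,20],[0,0,0]],
    [[-30,-6,20],[0,0,0]]
  ],
  "hand": 80
}}

```text
time_s: 22.45
tool_pos: [0.4812, 0.0215, 0.0525]
tool_rot: [180.0, 0.0, 11.5]
force: [-0.4, 0.3, 0.2]
grip_width: 0.0243
```

```bash
python3 - <<'E'
from h import *
look("scene")
for i in range(2): look("scene")
print(env.get_obs()["tool_pos"])
E
```

```text
scene campos [-0.06029823  0.35736659  0.95998581]
rolling_pin 0.83 [199.4, 213.1, 290.2, 283.5] 1522 (array([496.8,  26.9]), array([ 60.9, 296.3]), 9.8)
blue_band 0.84 [188.4, 207.5, 273.0, 262.4] 311 (array([565.9,  24.5]), array([ 24.2, 287. ]), 9.4)
scene campos [-0.06029823  0.35736659  0.95998581]
rolling_pin 0.89 [201.8, 212.5, 289.4, 283.2] 1659 (array([495.7,  25.5]), array([ 63.7, 301.7]), 9.11)
blue_band 0.59 [190.2, 238.7, 221.4, 264.6] 294 (array([550.5, 115.5]), array([ 24.1, 102.2]), 9.06)
scene campos [-0.06029823  0.35736659  0.95998581]
rolling_pin 0.84 [201.2, 211.9, 288.3, 283.6] 1678 (array([496. ,  26.4]), array([ 63.7, 300.3]), 9.75)
blue_band 0.84 [189.8, 238.8, 221.4, 263.7] 322 (array([550.7, 115.3]), array([ 26.4, 102.3]), 10.57)
[0.48274822 0.02201252 0.05212944]
```

Request:
{"fn": "apply_moves", "kwargs": {
  "targets": [
    [[6,2,0],[0,0,0]],
    [[6,2,0],[0,0,0]],
    [[6,2,0],[0,0,0]],
    [[6,2,-6],[0,0,0]],
    [[6,2,-12],[0,0,0]],
    [[6,2,-16],[0,0,0]],
    [[6,2,-18],[0,0,0]],
    [[6,2,-20],[0,0,0]]
  ]
}}

```text
time_s: 23.7
tool_pos: [0.4915, 0.0244, 0.0345]
tool_rot: [179.9, -0.3, 11.5]
force: [-0.9, 1.4, 21.6]
grip_width: 0.08
```

Request:
{"fn": "apply_moves", "kwargs": {
  "targets": [
    [[4,0.8,1],[0,0,0]],
    [[9,1.7,1],[0,0,0]],
    [[14,2.6,1],[0,0,0]],
    [[19,3.5,1],[0,0,0]],
    [[24,4.4,1],[0,0,0]],
    [[28,5.2,1],[0,0,0]],
    [[31,5.7,1],[0,0,0]],
    [[32,5.9,1],[0,0,0]]
  ]
}}

```text
time_s: 24.5
tool_pos: [0.5225, 0.0308, 0.0348]
tool_rot: [-180.0, -0.2, 11.5]
force: [-1.1, 1.7, 9.0]
grip_width: 0.0802
```

Request:
{"fn": "apply_moves", "kwargs": {
  "targets": [
    [[0,0,8],[0,0,0]],
    [[0,0,20],[0,0,0]],
    [[-15,-3,25],[0,0,0]],
    [[-15,-3,25],[0,0,0]]
  ]
}}

```text
time_s: 24.9
tool_pos: [0.5046, 0.0261, 0.0591]
tool_rot: [179.9, 0.0, 11.5]
force: [-0.0, -0.5, -0.0]
grip_width: 0.08
```

```bash
python3 - <<'E'
from h import *
for i in range(2): look("scene")
look("top")
print(env.get_obs()["tool_pos"])
E
```

```text
scene campos [-0.06029823  0.35736659  0.95998581]
rolling_pin 0.62 [186.9, 159.0, 209.3, 182.4] 324 (array([789.9,   4.6]), array([61.3, 72.6]), 58.05)
blue_band 0.78 [188.7, 206.8, 274.4, 266.8] 318 (array([566.3,  27. ]), array([ 26.9, 281.9]), 9.52)
scene campos [-0.06029823  0.35736659  0.95998581]
rolling_pin none
blue_band 0.58 [184.5, 205.4, 273.3, 263.4] 351 (array([566. ,  26.6]), array([ 25.5, 286.1]), 9.34)
top campos [ 0.43151922 -0.05586444  0.99101312]
rolling_pin 0.63 [232.4, 217.8, 282.6, 237.9] 259 (array([533.7, -58.3]), array([ 35.1, 117.9]), 4.21)
blue_band 0.83 [259.2, 199.7, 283.3, 213.7] 233 (array([584.2, -91.6]), array([23.5, 59.6]), 8.84)
[0.50544797 0.02680982 0.05795957]
```

Request:
{"fn": "apply_moves", "kwargs": {
  "targets": [
    [[-10,-40,40],[0,0,0]],
    [[-10,-80,80],[0,0,0]],
    [[-10,-130,100],[0,0,0]],
    [[-10,-170,100],[0,0,0]],
    [[-10,-200,100],[0,0,0]],
    [[-10,-200,100],[0,0,0]]
  ]
}}

```text
time_s: 25.95
tool_pos: [0.4944, -0.1803, 0.1582]
tool_rot: [179.9, 0.0, 11.0]
force: [-0.9, -0.2, 0.3]
grip_width: 0.0801
```

```bash
python3 - <<'E'
from h import *
for i in range(2): look("scene")
look("top","t3")
print(env.get_obs()["tool_pos"])
E
```

```text
scene campos [-0.06029823  0.35736659  0.95998581]
rolling_pin 0.71 [192.2, 208.6, 286.4, 282.1] 2032 (array([515.4,  31.1]), array([ 68., 302.]), 10.66)
blue_band 0.7 [188.4, 203.5, 274.0, 264.1] 634 (array([566.3,  23. ]), array([ 28.8, 289.8]), 9.18)
scene campos [-0.06029823  0.35736659  0.95998581]
rolling_pin 0.62 [195.6, 209.7, 286.3, 278.4] 1929 (array([514.2,  28.2]), array([ 65.4, 300.7]), 10.99)
blue_band 0.71 [190.2, 202.6, 273.2, 265.0] 536 (array([565.2,  24.1]), array([ 24.1, 287.3]), 9.02)
top campos [ 0.43151922 -0.05586444  0.99101312]
rolling_pin 0.97 [155.4, 213.3, 265.3, 255.0] 2137 (array([512. ,  47.4]), array([ 55.1, 258.6]), 11.2)
blue_band 0.93 [161.1, 199.9, 282.0, 226.4] 1147 (array([566.3,  22.2]), array([ 25.8, 289.9]), 8.62)
[ 0.49558104 -0.17222985  0.15816651]
```

Request:
{"fn": "apply_moves", "kwargs": {
  "targets": [
    [[3,50,0],[0,0,0]],
    [[6,100,-20],[0,0,0]],
    [[8,145,-40],[0,0,0]],
    [[11,180,-70],[0,0,0]],
    [[11,201,-100],[0,0,0]],
    [[11,201,-112],[0,0,0]],
    [[11,201,-120],[0,0,0]],
    [[11,201,-125],[0,0,0]]
  ]
}}

```text
time_s: 27.2
tool_pos: [0.5082, 0.0272, 0.0346]
tool_rot: [180.0, -0.2, 11.4]
force: [-1.6, 2.2, 25.4]
grip_width: 0.0802
```

Request:
{"fn": "apply_moves", "kwargs": {
  "targets": [
    [[4,0.8,-1],[0,0,0]],
    [[9,1.7,-1],[0,0,0]],
    [[14,2.7,-1],[0,0,0]],
    [[19,3.6,-1],[0,0,0]],
    [[24,4.6,-1],[0,0,0]],
    [[28,5.3,-1],[0,0,0]],
    [[31,5.9,-1],[0,0,0]],
    [[33,6.3,-1],[0,0,0]]
  ]
}}

```text
time_s: 28.0
tool_pos: [0.5422, 0.0341, 0.0347]
tool_rot: [-180.0, -0.3, 11.4]
force: [-0.6, 2.3, 5.8]
grip_width: 0.0803
```

Request:
{"fn": "apply_moves", "kwargs": {
  "targets": [
    [[0,0,8],[0,0,0]],
    [[0,0,20],[0,0,0]],
    [[-8,-1.5,20],[0,0,0]],
    [[-16,-3,20],[0,0,0]],
    [[-16,-3,14],[0,0,0]],
    [[-16,-3,6],[0,0,0]],
    [[-16,-3,2],[0,0,0]],
    [[-16,-3,0],[0,0,0]]
  ]
}}

```text
time_s: 28.8
tool_pos: [0.527, 0.0315, 0.0346]
tool_rot: [179.9, -0.4, 11.5]
force: [-0.1, -0.3, 22.8]
grip_width: 0.0802
```

Request:
{"fn": "apply_moves", "kwargs": {
  "targets": [
    [[4,0.8,0],[0,0,0]],
    [[9,1.7,0],[0,0,0]],
    [[14,2.7,0],[0,0,0]],
    [[19,3.6,0],[0,0,0]],
    [[24,4.6,0],[0,0,0]],
    [[28,5.3,0],[0,0,0]],
    [[31,5.9,0],[0,0,0]],
    [[33,6.3,0],[0,0,0]]
  ]
}}

```text
time_s: 29.6
tool_pos: [0.5599, 0.0382, 0.0346]
tool_rot: [180.0, -0.3, 11.5]
force: [-0.1, 0.5, 13.3]
grip_width: 0.0798
```

Request:
{"fn": "apply_moves", "kwargs": {
  "targets": [
    [[0,0,8],[0,0,0]],
    [[0,0,20],[0,0,0]],
    [[-10,-40,50],[0,0,0]],
    [[-20,-85,80],[0,0,0]],
    [[-30,-130,100],[0,0,0]],
    [[-30,-175,120],[0,0,0]],
    [[-30,-220,120],[0,0,0]],
    [[-30,-220,120],[0,0,0]]
  ]
}}

```text
time_s: 30.4
tool_pos: [0.5247, -0.1925, 0.1527]
tool_rot: [179.7, 0.1, 10.8]
force: [0.9, -0.5, 0.3]
grip_width: 0.0799
```

```bash
python3 - <<'E'
from h import *
for i in range(2): look("scene")
for i in range(2): look("top")
print(env.get_obs()["tool_pos"])
E
```

```text
scene campos [-0.06029823  0.35736659  0.95998581]
rolling_pin 0.66 [184.6, 202.6, 277.1, 272.6] 2017 (array([548.2,  38.8]), array([ 69.1, 304.2]), 12.51)
blue_band none
scene campos [-0.06029823  0.35736659  0.95998581]
rolling_pin 0.57 [187.2, 201.0, 277.1, 270.2] 1857 (array([548.9,  36.9]), array([ 64.2, 301.3]), 11.79)
blue_band 0.36 [187.0, 163.4, 208.6, 183.2] 349 (array([813.2,  -2.5]), array([59.5, 83.8]), 61.66)
top campos [ 0.43151922 -0.05586444  0.99101312]
rolling_pin 0.59 [152.9, 199.2, 270.7, 238.9] 2350 (array([548.5,  45.5]), array([ 58.3, 281. ]), 11.51)
blue_band 0.6 [162.2, 202.3, 276.8, 225.4] 122 (array([568.4,  29.2]), array([ 17.9, 274.8]), 9.26)
top campos [ 0.43151922 -0.05586444  0.99101312]
rolling_pin 0.61 [153.1, 201.1, 269.9, 238.9] 2313 (array([547.4,  45.3]), array([ 57.9, 278. ]), 11.78)
blue_band 0.67 [160.4, 198.9, 280.2, 227.8] 101 (array([569.3,  27.8]), array([ 15.5, 277.2]), 9.04)
[ 0.52648326 -0.18218754  0.15219675]
```

Request:
{"fn": "apply_moves", "kwargs": {
  "targets": [
    [[3,50,0],[0,0,0]],
    [[6,100,-15],[0,0,0]],
    [[10,145,-35],[0,0,0]],
    [[13,185,-60],[0,0,0]],
    [[16,219,-90],[0,0,0]],
    [[16,219,-108],[0,0,0]],
    [[16,219,-117],[0,0,0]],
    [[16,219,-120],[0,0,0]]
  ]
}}

```text
time_s: 31.8
tool_pos: [0.5451, 0.0394, 0.0347]
tool_rot: [-179.9, -0.3, 11.6]
force: [-2.7, 6.5, 21.5]
grip_width: 0.0796
```

Request:
{"fn": "apply_moves", "kwargs": {
  "targets": [
    [[4,0.8,0],[0,0,0]],
    [[8,1.6,0],[0,0,0]],
    [[13,2.7,0],[0,0,0]],
    [[18,3.7,0],[0,0,0]],
    [[22,4.6,0],[0,0,0]],
    [[25,5.2,0],[0,0,0]],
    [[27,5.6,0],[0,0,0]],
    [[27,5.6,0],[0,0,0]]
  ]
}}

```text
time_s: 32.6
tool_pos: [0.5718, 0.0445, 0.0348]
tool_rot: [-179.9, -0.3, 11.5]
force: [-2.1, 5.9, 7.2]
grip_width: 0.0798
```

Request:
{"fn": "apply_moves", "kwargs": {
  "targets": [
    [[0,0,8],[0,0,0]],
    [[0,0,20],[0,0,0]],
    [[-10,-40,50],[0,0,0]],
    [[-20,-85,80],[0,0,0]],
    [[-30,-130,100],[0,0,0]],
    [[-40,-175,120],[0,0,0]],
    [[-60,-220,120],[0,0,0]],
    [[-80,-260,120],[0,0,0]]
  ]
}}

```text
time_s: 33.4
tool_pos: [0.4891, -0.2214, 0.1546]
tool_rot: [179.8, -0.1, 11.4]
force: [-0.1, -0.2, -0.8]
grip_width: 0.0799
```

Request:
{"fn": "apply_moves", "kwargs": {
  "targets": [
    [[0,-40,20],[0,0,0]],
    [[0,-80,20],[0,0,0]],
    [[0,-80,20],[0,0,0]]
  ]
}}

```text
time_s: 33.7
tool_pos: [0.4867, -0.307, 0.1734]
tool_rot: [179.7, 0.0, 10.8]
force: [-0.7, -0.1, -0.1]
grip_width: 0.0801
```

```bash
python3 - <<'E'
from h import *
for i in range(2): look("scene")
for i in range(2): p=look("top")
look("top","t4",("mug","salt_shaker","tomato"))
cv2.imwrite("pics/t4c.png",cv2.resize(p["image"][90:290,120:390,::-1],None,fx=2.9,fy=2.9,interpolation=cv2.INTER_CUBIC))
print(env.get_obs()["tool_pos"])
E
```

```text
scene campos [-0.06029823  0.35736659  0.95998581]
rolling_pin 0.72 [181.8, 199.0, 274.7, 268.5] 1815 (array([562.3,  40.4]), array([ 66.4, 300. ]), 12.8)
blue_band none
scene campos [-0.06029823  0.35736659  0.95998581]
rolling_pin 0.93 [182.5, 198.2, 272.5, 265.8] 1826 (array([561.6,  39.3]), array([ 67.8, 298.1]), 11.57)
blue_band 0.47 [192.6, 205.2, 273.2, 265.0] 115 (array([557.2,  19.2]), array([ 19.5, 282.1]), 11.96)
top campos [ 0.43151922 -0.05586444  0.99101312]
rolling_pin none
blue_band 0.69 [170.4, 199.2, 282.8, 227.6] 159 (array([567.5,  11.1]), array([ 23.7, 268.6]), 8.9)
top campos [ 0.43151922 -0.05586444  0.99101312]
rolling_pin none
blue_band 0.51 [257.6, 200.0, 281.8, 212.8] 96 (array([578.5, -88. ]), array([16.6, 68. ]), 19.46)
top campos [ 0.43151922 -0.05586444  0.99101312]
mug 0.85 [131.0, 97.2, 183.5, 142.3] 1567 (array([798.1, 182.9]), array([127.7,  91.2]), -49.66)
salt_shaker 0.46 [359.7, 262.0, 379.5, 269.9] 166 (array([ 434.8, -314.2]), array([20.7, 49.1]), 9.91)
tomato 0.67 [215.2, 108.4, 239.4, 127.8] 460 (array([793. ,   0.9]), array([58.2, 55.9]), -1.48)
[ 0.48941035 -0.29802674  0.17216928]
```

View pics/t4c.png

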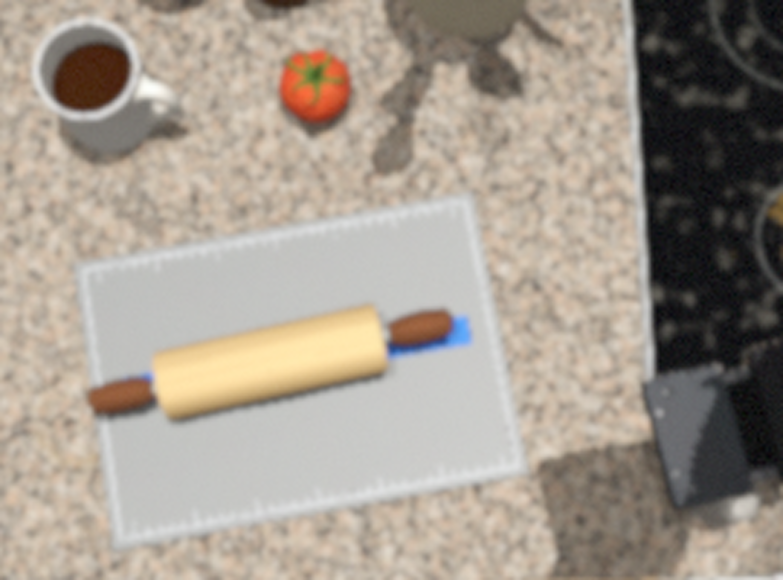

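Picture 12: the pin covers the band, with handle ends at crop (90, 397) and (452, 325) and barrel centre at about (270, 361). The band shows at the right handle (460, 330). The mug, tomato and shaker look undisturbed. I'll refine the position by colour in the top view.

```bash
python3 - <<'E'
from h import *
b=np.array([566.2,22.3]);a=np.radians(8.95);N=np.array([np.cos(a),np.sin(a)]);T=np.array([-N[1],N[0]])
def rep(nm,c): d=np.array(c)-b;print(nm,np.round(c,1),"off n,t",np.round([d@N,d@T],1))
for k,cam in enumerate(("top","scene")):
  p=env.read_camera(cam);h=cv2.cvtColor(p["image"],cv2.COLOR_RGB2HSV)
  m=((h[...,0]>10)&(h[...,0]<28)&(h[...,1]>70)&(h[...,2]>120)).astype(np.uint8)
  w=np.zeros_like(m);w[190:290,150:290]=1
  _,l,s,_=cv2.connectedComponentsWithStats(cv2.morphologyEx(m*w,cv2.MORPH_OPEN,np.ones((3,3))))
  i=1+np.argmax(s[1:,4]);v,u=np.nonzero(l==i);r=line(ray(p,np.c_[u,v],.032));rep(cam+" barrel",r[0]);print(r)
  q=env.regions_of(p,"rolling_pin")
  for e in q[:1]:
    v,u=np.nonzero(e["region"]);r=line(ray(p,np.c_[u,v],.032));rep("net",r[0]);print(r,e["conf"])
  if cam=="top":
    e=ray(p,[[120+90/2.9,90+397/2.9],[120+452/2.9,90+325/2.9]],.032)[:,:2]*1000;rep("ends",e.mean(0))
  if cam=="top":
    im=cv2.imread("pics/t1.png");h=cv2.cvtColor(im,cv2.COLOR_BGR2HSV)
    m=((h[...,0]>10)&(h[...,0]<28)&(h[...,1]>70)&(h[...,2]>120)).astype(np.uint8)*w
    _,l,s,_=cv2.connectedComponentsWithStats(cv2.morphologyEx(m,cv2.MORPH_OPEN,np.ones((3,3))))
    i=1+np.argmax(s[1:,4]);v,u=np.nonzero(l==i);print("t1 barrel",line(ray(p,np.c_[u,v],.032)))
print(env.get_obs()["force"])
E
```

```text
top barrel [560.1  42.1] off n,t [-2.9 20.5]
(array([560.1,  42.1]), array([ 55.6, 183.6]), 11.55)
net [562.5  39.5] off n,t [-1.  17.6]
(array([562.5,  39.5]), array([ 57.4, 298.6]), 11.15) 0.73
ends [560.9  38.8] off n,t [-2.7 17.1]
t1 barrel (array([487.1,  25.9]), array([ 54.1, 186.9]), 11.68)
scene barrel [563.   39.3] off n,t [-0.5 17.3]
(array([563. ,  39.3]), array([ 64.6, 199. ]), 11.33)
net [561.7  40.4] off n,t [-1.6 18.6]
(array([561.7,  40.4]), array([ 65.1, 296.1]), 11.85) 0.72
[ 0.18320676 -1.03030025 -0.64313325]
```

```bash
python3 -c "
from h import *
env.sign_off();print(env.get_obs()['time_s'])"
```

```text
the job is handed in; nothing more can be done
the job is handed in; nothing more can be done
```

I rolled the pin onto the blue band with five short strokes of the fingertips on top of the barrel, then took the hand away and handed the job in at about 34 s. The sign-off reports no verdict.

| Check at the end | Measured | Limit |
|---|---|---|
| Centre off the band's centre line | 0.5 to 3 mm on the near side | 12 mm |
| Along the band from its middle | 17 to 21 mm | 60 mm |
| Angle to the band | about 0.045 rad (2.5°) | 0.14 rad |

- **Roll:** the pin went about 75 mm, which works out at roughly 2.6 rad of turn. I worked that out from the distance and did not see it directly.
- **Other objects:** the mug and tomato read within about 2 mm of where they started. The shaker's last reading was 10 mm off, but the gripper was partly hiding it and nothing came near it.
- **Hand:** it was well clear of everything at the end. The pin read the same in repeated pictures.

**Tool height disagreed:** contact came at a reported TCP height of 35 mm instead of the expected 60 mm. The pictures put the fingertips on top of the barrel and the gripper body about 22–25 mm higher than reported, so I took the reported height as biased low and carried on. If the reading was right instead, the grasp point was at about 54 mm during contact, just under the 55 mm limit, and the job would count as failed.

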